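# Secure the slide boxes in the transit tray

## Robot

A 6-joint arm with a two-finger parallel gripper is mounted at the origin on the work surface. World frame = base frame: x ahead of the robot, y to its left, z up, the work surface at z = 0. Lengths are in mm, angles in rad, forces in N, time in s.
With the tool pointing down it reaches from about 400 to 825 mm from the base axis. Payload 7 kg.
Tool frame: the origin (TCP) lies at the very end of the fingers, on their centre line; the grasp point (between the pads) lies 19 mm behind it; z points along the fingers, y is the line along which they close (so a half turn about z gives the same grasp; the last joint's range is limited). The gripper opens to 88 mm and grips with 3 to 60 N. Pads are 19 mm wide; open, the fingers measure 130 mm over their backs; the gripper's body (78 mm by 193 mm) begins 47 mm behind the grasp point.
Start: joints at [-0.932, 0.359, 0.012, 0, -1.224, -0.288], TCP at [231.936, -633.878, 226.561] pointing down, gripper open.
Joint ranges: [-3.07, 3.07], [-1.43, 2.12], [-1.02, 1.25], [-3.03, 1.67], [-3.05, -0], [-3.03, 3.03]. Speed limits (rad/s): [2.39, 2.39, 3.01, 3.14, 3.14, 3.14].

## Interface

Orientations are given as a unit quaternion [x, y, z, w].
In Python, from plant import bot gives the robot as it stands. Calls block until the motion is done:
- bot.move_ptp(position, orientation): joint-space move of the TCP to a pose.
- bot.line_to(position, velocity=150, ori=None): straight line of the TCP; ori=None keeps the orientation; velocity is the mean speed in mm/s.
- bot.move_joints(angles): joint-space move.
- bot.move_gripper(opening, force=None): finger opening in mm; force is the grip in N (None keeps the last); returns when the fingers have stopped.
- bot.pause(seconds).
- bot.solve_ik(position, orientation): joint angles nearest the present ones, or None.
- bot.read_state(): the state.
- bot.camera(name): name is "side" or "top"; returns the picture (384x512x3 uint8, red, green, blue); there is no depth.
- bot.get_calibration(name): a dict with "fx", "fy", "cx", "cy" (pixels), "view" (4x4, takes a point from world to camera coordinates). Camera axes: x right, y up, looking along -z (the intrinsics and any distortion apply to the point x, -y, -z); pixel columns grow to the right and rows downward; lengths in mm; the calibration is good to about 2 mm. A picture is of the moment at which its call begins. get_calibration takes no time and is no camera call.
A pose or a line that the arm cannot do raises bot.Unreachable and nothing moves.
- bot.close_job(): hands the job in; it is judged then, once.
The state is a dict: "t": time; "joint_pos": joint angles; "qvel": joint speeds; "tau": joint torques, N m; "tcp_pos": TCP position; "eef_rot": TCP orientation; "contact_force": force on the tool from outside, world axes, zero at the start; "moment": the same for the moment, N m; "width": finger opening in mm; "finger_force": force on a finger pad.
Only numpy, scipy, OpenCV 4.12 (cv2) and the standard library are available. Lean on these libraries where they do the work, as an engineer would, in place of code of your own. Each camera call takes 0.05 s, during which the arm holds its last target. There are 200 camera calls.

## Task

Get the slide boxes on the sampling counter ready for the courier: press the tray's seesaw rocker over so that the hold-down bail snaps up out of the way, fold every slide box shut and set them all flat on the floor of the tray, and only once they are all in press the rocker back so the bail snaps down over them. Leave the jar, pen, gel bottle and phone where they are.

Things in the scene. Friction and masses are not known exactly. Their poses are not given: they have to be found in the camera images.
- tray: Blue tray fixed on the counter, pose varies; holds three shut boxes in a row. Inside 80 (x) x 280 mm (y), floor 4 mm up, 6 mm walls with tops 12 mm up. Origin: on the counter under its middle; x across, away from the robot; y along; z up. Bail posts 60 mm high at x 75, y +-160 mm. Rocker beyond the -y end; between them a link cover 60 mm high at x -13 to 77, y -168 to -184 mm.
- rocker (a joint): Black seesaw paddle, 90 mm along tray x, 34 wide, pivot at tray (-10, -215, 45) mm, axis tray y. Snaps over past its centre (0.3 rad), stays on either side. 0 = far end raised, bail down (start); 0.6 = near end raised, bail up. To throw it, push the raised end down over 10 mm, with 5 to 9 N at 34 mm from the pivot. Bail angle = 2.9 x rocker angle.
- rocker_far (a point): Point on the top face of the rocker 34 mm from the pivot towards its far (+ tray x) end: press here to lift the bail. About 63 mm above the counter when raised, 43 mm when down.
- rocker_near (a point): Point on the top face of the rocker 34 mm from the pivot towards its near (- tray x) end: press here to bring the bail back down. About 63 mm above the counter when raised, 43 mm when down.
- bail_bar (a point): Middle of the long bar (8 mm thick, 300 mm long, along tray y) of the U-shaped aluminium bail, which turns about the line tray x 75 mm, 52 mm up, moved by the rocker only. Down, the bar lies over the tray's middle (x = 0), 52 mm up, 8 mm clear of shut boxes, and bars the tray; up, it stands behind the tray at x about 88 mm, 126 mm up.
- jar: Squat lidded specimen jar, 60 mm across, 48 mm high, standing among the boxes; leave alone. Origin: centre of its underside.
- box1: White plastic hinged slide box (all alike; two or three present), 76 mm along x, 62 mm along y; body 28 mm high, 36 mm with the lid shut; about 0.15 to 0.3 kg. Origin: centre of the underside; z up; lid hinged on the top edge of the +x side, axis along y. The lid is 54 mm wide, so a grip across y (62 mm) on the lower 28 mm holds the body only.
- lid1 (a joint): Lid angle of box1: 0 = shut, 2.2 rad = stop, leaning back beyond the hinge. Starts open 1.8 to 2.2 rad; stiff hinge (about 0.01 N m) holds it; closes when pushed from behind, over and down.
- lid1_edge (a point): Middle of the free edge of the lid of box1, 76 mm from the hinge; the lid is 8 mm thick.
- box2: White plastic hinged slide box (all alike; two or three present), 76 mm along x, 62 mm along y; body 28 mm high, 36 mm with the lid shut; about 0.15 to 0.3 kg. Origin: centre of the underside; z up; lid hinged on the top edge of the +x side, axis along y. The lid is 54 mm wide, so a grip across y (62 mm) on the lower 28 mm holds the body only.
- lid2 (a joint): Lid angle of box2: 0 = shut, 2.2 rad = stop, leaning back beyond the hinge. Starts open 1.8 to 2.2 rad; stiff hinge (about 0.01 N m) holds it; closes when pushed from behind, over and down.
- lid2_edge (a point): Middle of the free edge of the lid of box2, 76 mm from the hinge; the lid is 8 mm thick.
- box3: White plastic hinged slide box (all alike; two or three present), 76 mm along x, 62 mm along y; body 28 mm high, 36 mm with the lid shut; about 0.15 to 0.3 kg. Origin: centre of the underside; z up; lid hinged on the top edge of the +x side, axis along y. The lid is 54 mm wide, so a grip across y (62 mm) on the lower 28 mm holds the body only.
- lid3 (a joint): Lid angle of box3: 0 = shut, 2.2 rad = stop, leaning back beyond the hinge. Starts open 1.8 to 2.2 rad; stiff hinge (about 0.01 N m) holds it; closes when pushed from behind, over and down.
- lid3_edge (a point): Middle of the free edge of the lid of box3, 76 mm from the hinge; the lid is 8 mm thick.
- pen: Blue pen, 140 mm long, lying on the counter; leave alone. Origin: its middle.
- gel: Clear gel bottle, 64 mm across, 160 mm high, standing; leave alone. Origin: centre of its underside.
- phone: Black phone 150 x 72 x 9 mm lying on the counter; leave alone. Origin: centre of its underside.

How it is judged:
By the outcome, as a careful person would: the job done as asked, in the order asked, and still so for the second after the job is handed in, with the robot touching nothing.
Of box1, box2, box3 only 2 to 3 are there at a start; the rules pass over those that are not, and their reading is None.
At some moment in a run one of box1, box2, box3 may be knocked a few centimetres aside while the robot is not near it.
Once in a run the grip may slacken for a moment while it holds something.
It also fails if it takes over 210 s, if anything falls off the work surface, if the arm or the gripper's body presses on something with over 40 N, if the wrist force passes 120 N, or if a joint passes its speed limit or range.

## Working session

There is one attempt and no reset: what is moved stays moved. The work goes in short steps, each a Python script; the robot and the scene stay as the last script left them, time stands still between calls to the robot, and variables do not carry over. Pictures are saved under pics/ and viewed, at most 14 in all, crops included, and the job is handed in when it is done.

```bash
ls; mkdir -p pics
python3 - <<'E'
from plant import bot
import cv2, numpy as np
for n in("top","side"):
    im=bot.camera(n); cv2.imwrite(f"pics/{n}0.png",cv2.resize(im[:,:,::-1],(800,600),interpolation=cv2.INTER_CUBIC))
    c=bot.get_calibration(n); print(n,{k:(np.round(v,3).tolist()) if not isinstance(v,str) else v for k,v in c.items()})
s=bot.read_state();print(s)
E
```

```text
pics
top {'fx': 404.041, 'fy': 404.041, 'cx': 252.222, 'cy': 192.363, 'view': [[-0.008, -1.0, 0.005, -15.469], [0.983, -0.007, 0.184, -518.152], [-0.184, 0.007, 0.983, -985.251], [0.0, 0.0, 0.0, 1.0]]}
side {'fx': 389.955, 'fy': 389.955, 'cx': 258.588, 'cy': 196.427, 'view': [[0.987, -0.164, -0.003, -520.091], [0.099, 0.582, 0.807, -105.456], [-0.13, -0.797, 0.59, -970.445], [0.0, 0.0, 0.0, 1.0]]}
{'t': 0.1, 'joint_pos': array([-9.31880599e-01,  3.59314804e-01,  1.11326523e-02, -2.81433912e-04,
       -1.22408530e+00, -2.88115408e-01]), 'qvel': array([ 0.00071878, -0.00084667,  0.0014932 ,  0.0008773 , -0.00031917,
        0.00079045]), 'tau': array([-9.78635435e-04, -5.84160876e+01,  2.93750435e+01,  7.01539010e+00,
        1.01589609e-02, -5.81719632e-05]), 'tcp_pos': array([ 231.78725351, -633.48883064,  225.71379097]), 'eef_rot': array([-1.74454944e-01,  9.84664874e-01,  7.17105351e-04, -2.10518752e-04]), 'contact_force': array([ 0.77377596, -0.04922736,  0.30913862]), 'moment': array([-0.00890052, -0.00607062,  0.01647168]), 'finger_force': 0.0, 'width': 87.82772212028691}
```

View pics/top0.png

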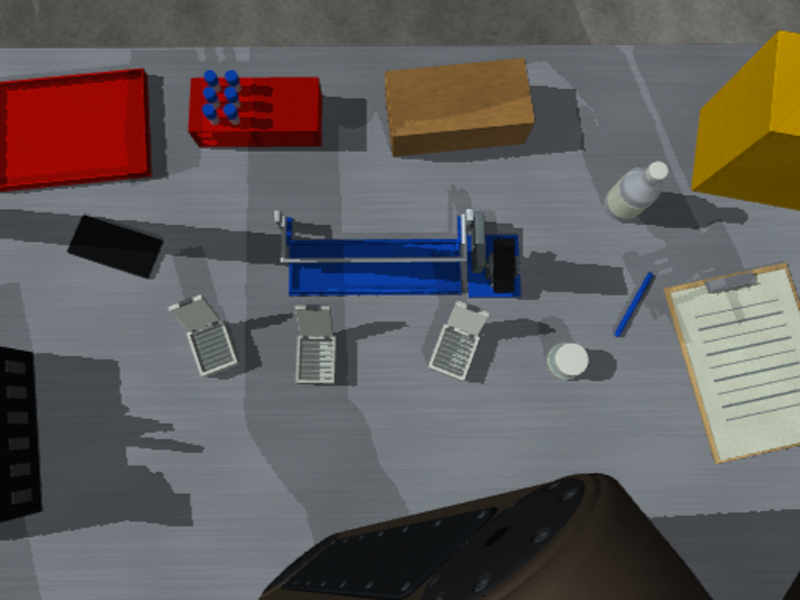

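View pics/side0.png

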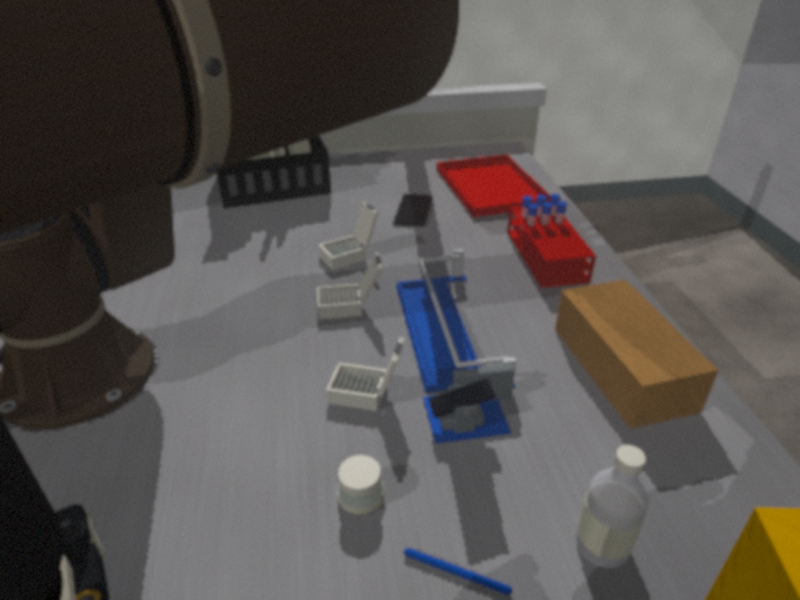

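The top view shows three open boxes (at about 212,350 / 315,360 / 455,355 in the 800 px frame) with lids away from the robot. The tray spans about 290–465, the rocker is at 503,265 and the jar at 570,360. I'll enlarge this for reading pixels.

```bash
cat > h.py <<'E'
from plant import bot
import numpy as np, cv2
from scipy.spatial.transform import Rotation as R
def px2w(name,uv,z):
    c=bot.get_calibration(name); V=np.array(c["view"]); Rm,t=V[:3,:3],V[:3,3]
    u,v=uv; d=Rm.T@np.array([(u-c["cx"])/c["fx"],-(v-c["cy"])/c["fy"],-1]); o=-Rm.T@t
    return o+d*(z-o[2])/d[2]
def w2px(name,p):
    c=bot.get_calibration(name); V=np.array(c["view"]); q=V[:3,:3]@np.array(p,float)+V[:3,3]
    return np.array([c["cx"]+c["fx"]*q[0]/-q[2], c["cy"]-c["fy"]*q[1]/-q[2]])
def crop(name,x0,y0,w,h,k,f,im=None):
    im=bot.camera(name) if im is None else im
    cv2.imwrite("pics/"+f,cv2.resize(im[y0:y0+h,x0:x0+w,::-1],None,fx=k,fy=k,interpolation=cv2.INTER_CUBIC))
    return im
def ori(yaw):  # tool down; finger closing line (tool y) at angle yaw+90deg from world x; i.e. tool x along -/+ yaw
    return (R.from_euler('z',yaw)*R.from_quat([1,0,0,0])).as_quat()
E
python3 - <<'E'
from h import *
im=crop("top",100,180,225,70,3.5,"c1.png")
crop("top",170,130,170,70,4.5,"c2.png",im)
E
```

```text
(no output)
```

View pics/c1.png

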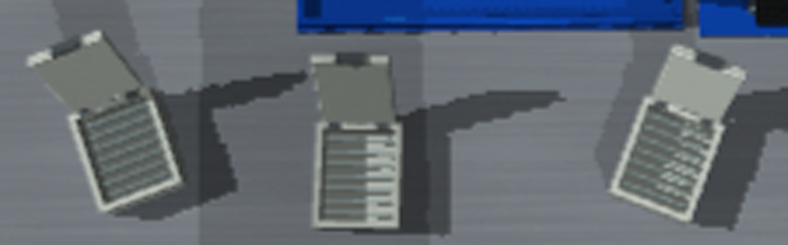

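View pics/c2.png

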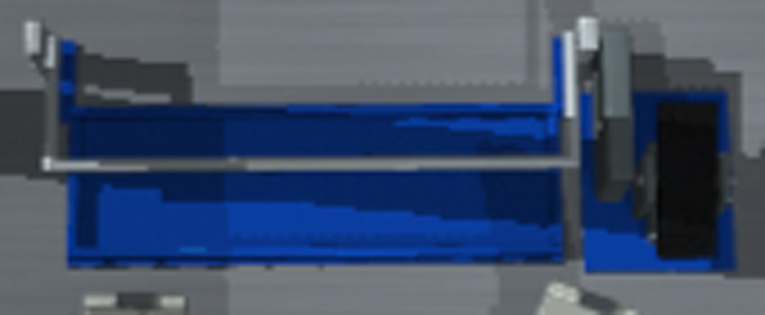

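c1 and c2 give clear box rim corners, the tray wall corners, the bail bar ends at (48,163) and (577,163), and the rocker at x 655–718, y 102–260. Next I'll fit the poses.

```bash
cat >> h.py <<'E'
from scipy.optimize import least_squares
def fit(px,model,x0,name="top"):
    """px: Nx2 pixels; model: Nx3 body points; returns x,y,yaw, rms px"""
    def W(p):
        c,s=np.cos(p[2]),np.sin(p[2]); return [(p[0]+c*m[0]-s*m[1],p[1]+s*m[0]+c*m[1],m[2]) for m in model]
    f=lambda p:(np.array([w2px(name,w) for w in W(p)])-px).ravel()
    r=least_squares(f,x0,x_scale=[100,100,1]); return r.x,np.sqrt(np.mean(r.fun**2))
# box corners in order near-left, near-right, far-left, far-right (left=+y)
BOX=[(-38,31,28),(-38,-31,28),(38,31,28),(38,-31,28)]
E
python3 - <<'E'
from h import *
np.set_printoptions(precision=3,suppress=True)
o=np.array([100,180])
for P in ([(103,210),(182,183),(72,117),(150,95)],[(315,226),(399,228),(318,124),(402,124)],[(612,190),(688,218),(648,98),(722,124)]):
    print(fit(np.array(P)/3.5+o,BOX,[450,0,0]))
o=np.array([170,130])
P=np.array([(68,262),(563,262),(68,106),(556,104)])/4.5+o
print("tray",fit(P,[(-46,146,12),(-46,-146,12),(46,146,12),(46,-146,12)],[580,50,0]))
P=np.array([(48,163),(577,163)])/4.5+o
print("bar",[px2w("top",p,56) for p in P])
# rocker corners: near end z~31+3, far end z 63
P=np.array([(655,259),(718,259),(657,102),(717,102)])/4.5+o
print("rocker nl nr fl fr",[px2w("top",p,z) for p,z in zip(P,(36,36,63,63))])
print("jar",px2w("top",(571*.64,358*.64),48))
E
```

```text
(array([443.699, 278.802,   0.345]), np.float64(0.867234908288147))
(array([424.533, 108.638,  -0.017]), np.float64(0.16694686187686308))
(array([ 435.957, -117.993,   -0.373]), np.float64(0.6469124245532315))
tray (array([584.073,  12.957,  -0.003]), np.float64(0.5862803054591651))
bar [array([586.147, 163.503,  56.   ]), array([ 584.003, -138.352,   56.   ])]
rocker nl nr fl fr [array([ 531.742, -184.195,   36.   ]), array([ 531.473, -220.576,   36.   ]), array([ 617.762, -184.239,   63.   ]), array([ 617.525, -218.534,   63.   ])]
jar [ 421.718 -303.958   48.   ]
```

Tray is at about (584.5, 13) with yaw ~0. Bar and rocker agree with that. Rocker first, with the gripper turned so its body stays clear of the swinging bail.

```bash
cat >> h.py <<'E'
TX,TY=584.5,13.0
def pose(x,y,z,yaw):
    """ori with half-turn choice giving joint6 nearest 0"""
    best=None
    for k in (0,np.pi):
        q=bot.solve_ik([x,y,z],ori(yaw+k))
        if q is not None and (best is None or abs(q[5])<best[0]): best=(abs(q[5]),ori(yaw+k))
    if best is None: raise bot.Unreachable(f"{x,y,z,yaw}")
    return best[1]
def go(x,y,z,yaw,zs=200,v=200):
    p=bot.read_state()["tcp_pos"]
    if p[2]<zs-5: bot.line_to([p[0],p[1],zs],v)
    o=pose(x,y,zs,yaw); bot.move_ptp([x,y,zs],o)
    if z<zs: bot.line_to([x,y,z],v)
def press(z,fmax,step=1.5,v=30):
    """step down until z or vertical force fmax; returns z,force"""
    s=bot.read_state(); p=s["tcp_pos"]; f0=s["contact_force"][2]; zz=p[2]
    while zz>z:
        zz=max(z,zz-step); bot.line_to([p[0],p[1],zz],v)
        s=bot.read_state(); f=s["contact_force"][2]-f0
        if abs(f)>fmax: break
    return zz,s["tcp_pos"][2],f
def st():
    s=bot.read_state(); print("t %.1f"%s["t"],"tcp",s["tcp_pos"].round(1),"F",s["contact_force"].round(1),"w %.1f"%s["width"],"ff %.1f"%s["finger_force"],"j6 %.2f"%s["joint_pos"][5])
E
python3 - <<'E'
from h import *
bot.move_gripper(0,20)
go(TX-10+25,TY-215,70,np.pi/2); st()
print(press(50,30)); st()
bot.line_to([TX+15,TY-215,200],200)
go(480,-120,200,0); st()
crop("top",100,90,260,170,3,"r1.png")
E
```

```text
t 4.4 tcp [ 600.2 -202.5   71. ] F [ 0.5 -0.1 -0.3] w 0.4 ff 0.0 j6 0.02
(50, np.float64(49.90335073859628), np.float64(1.1405190977690707))
t 7.9 tcp [ 600.1 -202.5   49.9] F [ 0.2 -0.5  0.8] w 0.4 ff 0.0 j6 0.02
t 10.1 tcp [ 480.1 -120.1  199.6] F [ 0.1  1.1 -0.1] w 0.2 ff 0.0 j6 1.42
```

View pics/r1.png

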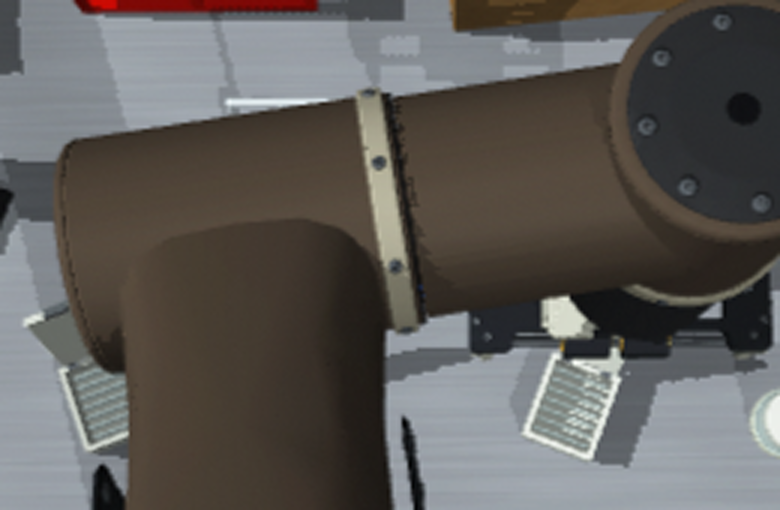

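The white bar segment at (230–350,103) in the crop shows the bail is up behind the tray. The arm hides the rest. Next I'll shut the lids, starting with C.

```bash
cat >> h.py <<'E'
def close_lid(bx,by,yaw,r=47):
    W=lambda x,z:[bx+np.cos(yaw)*x,by+np.sin(yaw)*x,z]
    p=W(112,75); go(*p,yaw,zs=160,v=250)
    bot.line_to(W(56,75),120)
    for th in np.deg2rad([75,60,45,30,15,4]):
        bot.line_to(W(38-r*np.cos(th)+8*np.sin(th)+9.5,28+r*np.sin(th)+8*np.cos(th)),120)
    print(press(34,12)); st()
    p=bot.read_state()["tcp_pos"]; bot.line_to([p[0],p[1],160],250)
E
python3 - <<'E'
from h import *
close_lid(436,-118,-.373)
bot.move_joints([-0.932,0.359,0.012,0,-1.224,-0.288])
im=crop("top",90,120,260,140,3,"l1.png"); st()
E
```

```text
(np.float64(34.82692629289118), np.float64(35.914977527894884), np.float64(17.230699533066794))
t 13.9 tcp [ 437.2 -118.5   35.9] F [-4.5  2.7 17.2] w 0.5 ff 9.0 j6 1.03
t 16.6 tcp [ 232.9 -633.4  226.4] F [-0.1 -0.8 -0.1] w 0.4 ff 0.0 j6 -0.29
```

View pics/l1.png

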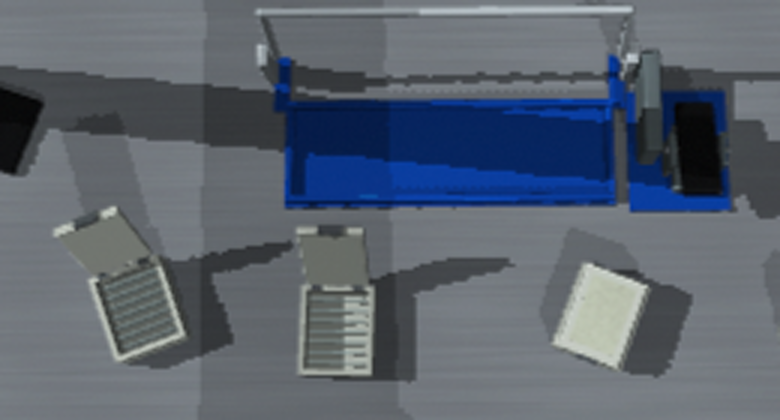

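The bail is up and C is shut. A and B have not moved, so I'll shut those next.

Run:
```python
from h import *
close_lid(424.5,108.6,-.017)
close_lid(443.7,278.8,.345)
bot.move_gripper(88)
bot.move_joints([-0.932,0.359,0.012,0,-1.224,-0.288])
im=crop("top",90,180,260,75,3,"l2.png"); st()
```

```text
(np.float64(34.84685521957838), np.float64(35.87425923037531), np.float64(17.775840390777784))
t 22.8 tcp [425.8 108.5  35.9] F [-5.4 -0.5 17.7] w 0.4 ff 9.2 j6 0.85
(np.float64(34.68080315278756), np.float64(35.96411454576585), np.float64(15.665355681253459))
t 27.8 tcp [445.  279.3  36. ] F [-4.9 -2.4 15.4] w 0.6 ff 7.3 j6 0.98
t 33.2 tcp [ 232.7 -633.7  226.3] F [ 0.   0.5 -0.1] w 87.9 ff 0.0 j6 -0.29
```

View pics/l2.png

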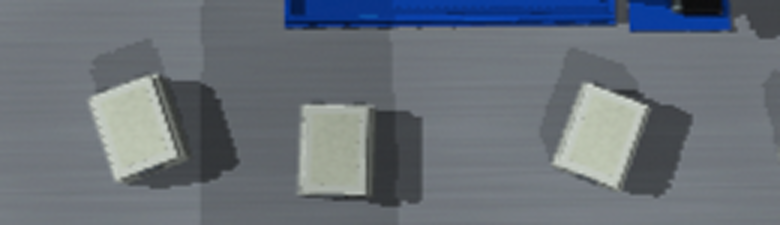

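All three are shut. I'll add an automatic silhouette fit so boxes can be re-measured before each grasp.

```bash
cat >> h.py <<'E'
from scipy.optimize import minimize
def box_hull(p,k,z0=0,name="top"):
    c,s=np.cos(p[2]),np.sin(p[2]); pts=[]
    for hx,hy,z in ((38,31,0),(38,31,28),(38,27,36)):
        for a in(1,-1):
            for b in(1,-1):
                x,y=a*hx,b*hy; pts.append((w2px(name,[p[0]+c*x-s*y,p[1]+s*x+c*y,z+z0])+.5)*k)
    return cv2.convexHull(np.round(np.array(pts)*16).astype(np.int32))
def find(p0,im=None,z0=0,win=55,k=4):
    """silhouette fit of a shut box near p0 -> (x,y,yaw), IoU"""
    im=bot.camera("top") if im is None else im
    u,v=w2px("top",[p0[0],p0[1],18]); 
    i=cv2.GaussianBlur(im,(3,3),0).astype(int); m=((i[...,0]-i[...,2]>2)&(i[...,0]>90)).astype(np.uint8)
    roi=np.zeros_like(m); cv2.circle(roi,(int(u),int(v)),win,1,-1); m&=roi
    n,l,stt,cen=cv2.connectedComponentsWithStats(m)
    j=[a for a in range(1,n) if 400<stt[a,4]<1600]
    if not j: return None,0
    j=min(j,key=lambda a:np.hypot(*(cen[a]-(u,v)))); m=(l==j).astype(np.uint8)
    M=cv2.resize(m,None,fx=k,fy=k,interpolation=cv2.INTER_NEAREST)
    q=px2w("top",cen[j],18+z0)
    def cost(p):
        A=np.zeros_like(M); cv2.fillConvexPoly(A,box_hull(p,k,z0),1,shift=4)
        return -(A&M).sum()/(A|M).sum()
    best=None
    for yaw in (p0[2],p0[2]+.3,p0[2]-.3):
        r=minimize(cost,[q[0],q[1],yaw],method="Nelder-Mead",options=dict(initial_simplex=[[q[0],q[1],yaw],[q[0]+6,q[1],yaw],[q[0],q[1]+6,yaw],[q[0],q[1],yaw+.1]]))
        if best is None or r.fun<best.fun: best=r
    return best.x,-best.fun
E
python3 - <<'E'
from h import *
im=bot.camera("top")
for p in ((436,-118,-.373),(424.5,108.6,-.017),(443.7,278.8,.345)): print(find(p,im))
E
```

```text
h.py:80: RuntimeWarning: overflow encountered in scalar negative
  return -(A&M).sum()/(A|M).sum()
Traceback (most recent call last):
  File "h.py", line 83, in find
    r=minimize(cost,[q[0],q[1],yaw],method="Nelder-Mead",options=dict(initial_simplex=[[q[0],q[1],yaw],[q[0]+6,q[1],yaw],[q[0],q[1]+6,yaw],[q[0],q[1],yaw+.1]]))
  File "h.py", line 79, in cost
    A=np.zeros_like(M); cv2.fillConvexPoly(A,box_hull(p,k,z0),1,shift=4)
                                             ~~~~~~~~^^^^^^^^
  File "h.py", line 64, in box_hull
    x,y=a*hx,b*hy; pts.append((w2px(name,[p[0]+c*x-s*y,p[1]+s*x+c*y,z+z0])+.5)*k)
                               ~~~~^^^^^^^^^^^^^^^^^^^^^^^^^^^^^^^^^^^^^^^
  File "h.py", line 9, in w2px
    c=bot.get_calibration(name); V=np.array(c["view"]); q=V[:3,:3]@np.array(p,float)+V[:3,3]
ValueError: time passes only in moves, steps and waits
```

```bash
sed -i 's/return -(A&M).sum()\/(A|M).sum()/return -float((A\&M).sum())\/float((A|M).sum())/; s/c=bot.get_calibration(name)/c=cal(name)/' h.py
sed -i '3a from functools import lru_cache\n@lru_cache\ndef cal(n): return bot.get_calibration(n)' h.py
python3 - <<'E'
from h import *
im=bot.camera("top")
for p in ((436,-118,-.373),(424.5,108.6,-.017),(443.7,278.8,.345)): print(find(p,im))
st()
E
```

```text
(array([ 440.24152841, -114.05848579,   -0.49320924]), np.float64(0.6147264500205677))
(array([ 4.28267116e+02,  1.12872946e+02, -4.01272134e-01]), np.float64(0.5939983779399838))
(array([ 4.47032218e+02,  2.88824560e+02, -1.97397017e-01]), np.float64(0.5847489618724047))
t 33.3 tcp [ 232.5 -633.7  226.4] F [-0.1 -0.1  0.5] w 87.9 ff 0.0 j6 -0.29
```

Run:
```python
from h import *
im=bot.camera("top"); i=cv2.GaussianBlur(im,(3,3),0)
print("C row", [tuple(map(int,i[227,x])) for x in range(262,324,3)])
m=(i.min(2)>150).astype(np.uint8)
n,l,s,c=cv2.connectedComponentsWithStats(m); print([ (a.tolist()) for a in s if 200<a[4]<3000])
```

```text
C row [(114, 120, 127), (115, 120, 126), (115, 120, 126), (102, 107, 112), (97, 102, 107), (152, 158, 153), (194, 200, 192), (189, 196, 178), (188, 195, 177), (186, 194, 175), (188, 195, 177), (184, 192, 173), (189, 196, 183), (136, 141, 135), (67, 70, 74), (67, 70, 73), (67, 70, 74), (67, 71, 74), (70, 74, 78), (114, 120, 125), (115, 121, 126)]
[[120, 206, 29, 34, 626], [275, 208, 30, 34, 646], [190, 215, 22, 29, 438], [355, 220, 21, 20, 342]]
```

```bash
sed -i 's/m=((i\[...,0\]-i\[...,2\]>2)&(i\[...,0\]>90)).astype(np.uint8)/m=cv2.morphologyEx(((i[...,0]-i[...,2]>-3)\&(i[...,0]>60)).astype(np.uint8),cv2.MORPH_OPEN,np.ones((3,3),np.uint8))/' h.py
python3 - <<'E'
from h import *
im=bot.camera("top")
for p in ((436,-118,-.373),(424.5,108.6,-.017),(443.7,278.8,.345)): print(find(p,im))
E
```

```text
(array([ 4.37458224e+02, -1.16840230e+02, -3.80897941e-01]), np.float64(0.936381386267491))
(array([ 4.25738409e+02,  1.11130847e+02, -1.12019003e-02]), np.float64(0.955079530013588))
(array([4.46983271e+02, 2.82670046e+02, 3.66776951e-01]), np.float64(0.918932899793083))
```

The fits look good. Plan per box: square it up with a light squeeze across its 76 mm side, then grip across 62 mm and place with a compliant x-search. C goes first.

```bash
cat >> h.py <<'E'
PARK=[-0.932,0.359,0.012,0,-1.224,-0.288]
TYAW=-0.004
G=12  # tip height above box underside when gripping
def park(): 
    p=bot.read_state()["tcp_pos"]; bot.line_to([p[0],p[1],170],250); bot.move_joints(PARK)
def pick(b):
    x,y,w=b
    bot.move_gripper(88)
    go(x,y,6,w+np.pi/2,zs=110,v=200)           # square up across box x
    bot.move_gripper(70,6); st(); bot.move_gripper(88)
    go(x,y,G,w,zs=110,v=200)
    bot.move_gripper(50,30); st()
    bot.line_to([x,y,G+40],120); st()
def slot(s,dx=0): return np.array([TX+np.cos(TYAW)*dx-np.sin(TYAW)*s, TY+np.cos(TYAW)*s+np.sin(TYAW)*dx])
def near_ori(yaw):
    r=R.from_quat(bot.read_state()["eef_rot"])
    return min((ori(yaw),ori(yaw+np.pi)),key=lambda q:(R.from_quat(q)*r.inv()).magnitude())
def place(s,dxs=(0,2,-2,4,-4)):
    o=near_ori(TYAW); p=slot(s)
    bot.line_to([*p,G+45],150,o); st()
    if bot.read_state()["width"]<58: print("LOST"); return False
    for dx in dxs:
        p=slot(s,dx); bot.line_to([*p,G+22],100)
        r=press(G+3,10,step=1.5,v=40); print("dx",dx,r,bot.read_state()["contact_force"].round(1))
        if r[1]<G+4+2.5: return True
    return False
def release(s):
    w=bot.read_state()["width"]; bot.move_gripper(w+8); st()
E
python3 - <<'E'
from h import *
b,q=find((437,-117,-.38)); print(b,q)
pick(b); print(place(-92))
E
```

```text
[ 4.37421083e+02 -1.17049036e+02 -3.84403702e-01] 0.9338205440519691
t 36.8 tcp [ 438. -117.    7.] F [-2.3  1.4  8. ] w 76.0 ff 6.0 j6 -0.56
t 40.5 tcp [ 437.8 -117.    12.6] F [-1.9  1.1  7.5] w 61.5 ff 30.0 j6 1.01
t 41.0 tcp [ 437.2 -117.    51.8] F [ 0.1  0.6 -2.1] w 61.9 ff 30.0 j6 1.01
t 42.2 tcp [583.2 -79.2  56.6] F [-0.1  0.2 -0.9] w 61.6 ff 30.0 j6 1.37
dx 0 (np.float64(17.24955909395075), np.float64(20.027579891387642), np.float64(21.30218769939733)) [-3.8 -0.1 20.7]
dx 2 (np.float64(17.440591330526544), np.float64(18.70202510644426), np.float64(11.74682579265547)) [-4.5  0.7  9.9]
dx -2 (np.float64(17.96683263589641), np.float64(19.950444612487114), np.float64(18.717447873676416)) [-3.6  0.8 16.6]
dx 4 (np.float64(17.53576435836535), np.float64(18.011409533958055), np.float64(10.349862936833862)) [-3.9  1.4  7.9]
True
```

Run:
```python
from h import *
st()
u=w2px("side",[TX,-79,20]).astype(int); print(u)
crop("side",u[0]-65,u[1]-50,130,100,6,"p1.png")
```

```text
t 54.5 tcp [587.8 -79.   18. ] F [-3.9  1.4  7.9] w 62.0 ff 30.0 j6 1.37
[286 227]
```

View pics/p1.png

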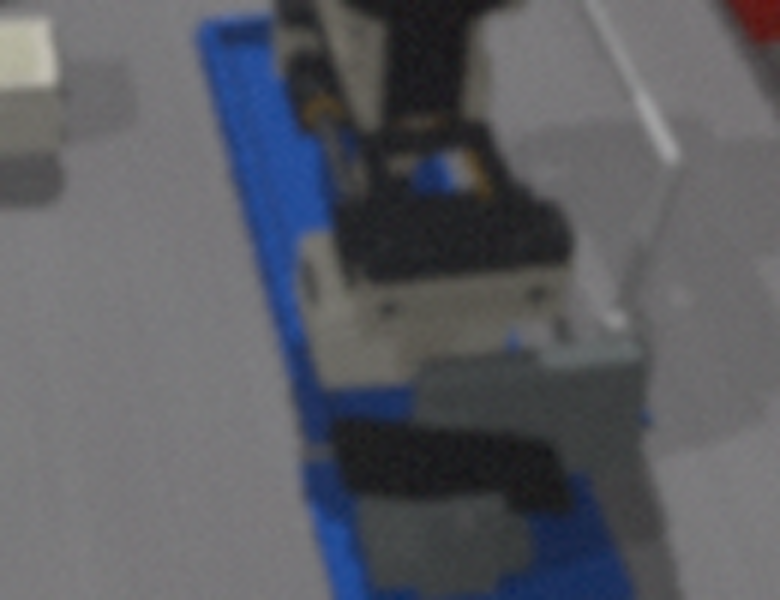

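The box's near edge looks just inside the near wall. I'll probe x gently to find both walls and see whether it's seated.

Run:
```python
from h import *
p=slot(-92,4)
for dx in (5,6,7,4,3,2,1,0,-1,-2):
    bot.line_to([slot(-92,dx)[0],p[1],17.5],30); s=bot.read_state(); print(dx,s["tcp_pos"].round(1),s["contact_force"].round(1))
    if abs(s["contact_force"][0])>18: print("stop")
```

```text
5 [588.4 -79.1  18. ] [-5.8  1.2  8.8]
6 [589.2 -79.2  18. ] [-6.   0.4  8.8]
7 [589.7 -79.3  18. ] [-7.5  0.9 10.3]
4 [588.4 -79.   18. ] [-2.9 -0.2  6. ]
3 [588.2 -78.9  17.9] [ 2.3 -0.5  4.5]
2 [587.1 -78.9  17.9] [3.2 0.3 4.9]
1 [585.9 -78.9  17.8] [ 5.2 -0.3  4.6]
0 [585.8 -78.8  17.9] [ 7.1 -1.4  2.1]
-1 [585.7 -78.8  17.9] [11.7 -1.4 -1.7]
-2 [585.7 -78.8  18.1] [12.5 -2.3 -4. ]
```

The near wall is at 585.7 and the far wall at about 589.7, so the box is seated and the tray centre is about 587.7. Release and check.

```bash
sed -i 's/^TX,TY=584.5/TX,TY=587.6/' h.py
python3 - <<'E'
from h import *
p=slot(-92); bot.line_to([*p,17.5],30); st()
release(-92)
park(); im=crop("top",100,120,250,130,3,"p2.png"); st()
print(find((425.7,111,0),im), find((446,281,.36),im))
E
```

```text
t 57.4 tcp [585.7 -78.9  17.1] F [0.2 1.3 5.2] w 61.7 ff 30.0 j6 1.37
t 57.8 tcp [586.6 -79.1  17.1] F [ 0.1 -1.4 -0.1] w 69.7 ff 0.0 j6 1.37
t 61.0 tcp [ 232.8 -633.6  226.3] F [ 0.3 -0.2 -0.4] w 69.4 ff 0.0 j6 -0.29
(array([ 4.25734775e+02,  1.11296548e+02, -1.13798911e-02]), np.float64(0.9525331628575995)) (array([4.47050725e+02, 2.82691815e+02, 3.68261343e-01]), np.float64(0.9192105846699682))
```

View pics/p2.png

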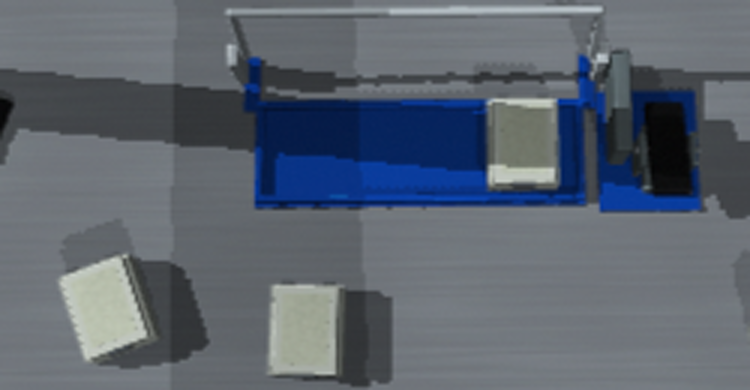

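Run:
```python
from h import *
o=np.array([100,120]); k=3
for n,p in (("near rim",(549.6,-79,32)),("near bottom",(549.6,-79,4)),("near lid",(549.6,-79,40)),("far rim",(625.6,-79,32)),("far lid",(625.6,-79,40)),("L",(587.6,-48,32)),("R",(587.6,-110,32)),("near wall in",(547.6,-79,12)),("far wall in",(627.6,-79,12)),("end in",(587,-127,12))):
    print(n,((w2px("top",p)-o+.5)*k).round(0))
print(find((587,-79,0),z0=4))
```

```text
near rim [526. 186.]
near bottom [524. 192.]
near lid [527. 184.]
far rim [524. 102.]
far lid [525.  99.]
L [490. 144.]
R [561. 143.]
near wall in [525. 193.]
far wall in [523. 106.]
end in [578. 149.]
(array([ 5.90811929e+02, -7.77246736e+01, -1.28664655e-01]), np.float64(0.7906197654941374))
```

The picture matches a seated box. On to B, releasing if it seats.

Run:
```python
from h import *
pick((425.7,111.0,-.012))
ok=place(0,(0,1.5,-1.5)); print(ok); st()
if ok:
    release(0); park(); im=crop("top",100,120,250,130,3,"p3.png"); st()
    print(find((446,281,.36),im))
else: crop("side",200,150,160,120,5,"p3.png")
```

```text
t 65.3 tcp [426.2 111.4   7.1] F [-2.2  0.6  8.2] w 75.9 ff 6.0 j6 -0.72
t 69.1 tcp [426.1 111.3  12.6] F [-2.2  0.4  7.7] w 61.3 ff 30.0 j6 0.85
t 69.6 tcp [425.4 110.9  51.7] F [-0.4  0.  -2.9] w 61.7 ff 30.0 j6 0.85
t 71.0 tcp [586.9  13.3  57. ] F [ 0.3 -0.  -3.2] w 61.8 ff 30.0 j6 1.21
dx 0 (15, np.float64(16.61520181448705), np.float64(15.563620215831179)) [-5.2 -0.2 12.8]
True
t 74.6 tcp [587.2  13.1  16.6] F [-5.2 -0.2 12.8] w 61.5 ff 30.0 j6 1.21
t 75.0 tcp [587.1  13.1  14.9] F [ 0.1 -0.9  0.2] w 69.2 ff 0.0 j6 1.21
t 78.5 tcp [ 232.8 -633.6  226.3] F [0.  0.3 0.7] w 69.4 ff 0.0 j6 -0.29
(array([4.47106286e+02, 2.82782360e+02, 3.64085830e-01]), np.float64(0.9158850897274943))
```

View pics/p3.png

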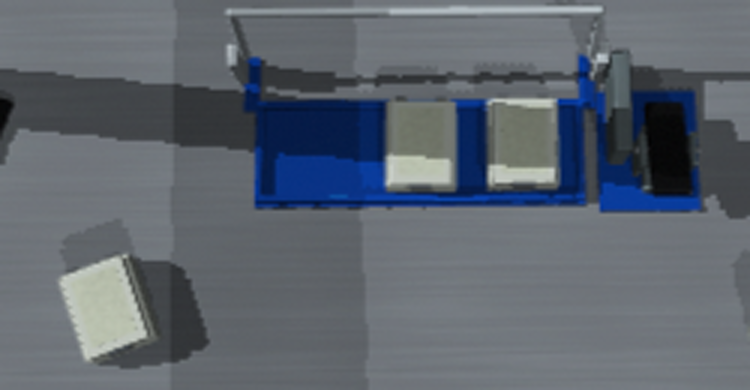

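B is seated exactly, with floor contact at the expected height. C sits about 1 px differently, so I'll verify it by touch later. Now A.

Run:
```python
from h import *
pick((446,281.5,.36))
ok=place(92,(0,1.5,-1.5)); print(ok); st()
if ok:
    release(92)
    p=bot.read_state()["tcp_pos"]; bot.line_to([p[0],p[1],110],250)
    bot.move_gripper(0,20)
    for s in (92,0,-92):
        for dx in (-25,25):
            go(*slot(s,dx),46,0,zs=75); print(s,dx,press(36,6,step=1,v=30))
    park(); crop("top",100,120,250,130,3,"p4.png"); st()
else: crop("side",200,150,160,120,5,"p4.png")
```

```text
t 83.4 tcp [446.6 282.2   7.3] F [-1.4 -1.7  7.3] w 75.8 ff 6.0 j6 -0.58
t 87.1 tcp [446.4 282.1  12.8] F [-2.6 -0.5  6.8] w 61.5 ff 30.0 j6 1.00
t 87.6 tcp [445.7 281.2  51.6] F [ 0.1 -0.4 -2.7] w 61.7 ff 30.0 j6 1.00
t 89.3 tcp [587.6 105.5  57. ] F [-0.1 -0.3 -2.3] w 61.7 ff 30.0 j6 1.06
dx 0 (np.float64(15.58300031458461), np.float64(16.766732807561908), np.float64(10.644363405784373)) [-3.5 -0.8  8.4]
True
t 92.7 tcp [587.6 105.1  16.8] F [-3.5 -0.8  8.4] w 61.8 ff 30.0 j6 1.06
t 93.1 tcp [587.6 105.1  15.5] F [-0.3  0.2  0.4] w 69.9 ff 0.0 j6 1.06
92 -25 (np.float64(38.948089909054886), np.float64(39.86512550404305), np.float64(12.239743685566799))
92 25 (np.float64(38.624562822788704), np.float64(40.221299441916116), np.float64(12.31174806308399))
0 -25 (np.float64(38.8708733113766), np.float64(39.81480845567907), np.float64(10.019089850485647))
0 25 (np.float64(38.663194085197006), np.float64(40.214639993775684), np.float64(12.013660631149367))
-92 -25 (np.float64(38.90282972378469), np.float64(39.82205655678693), np.float64(10.60713777628638))
-92 25 (np.float64(38.6593154797544), np.float64(40.1983211733994), np.float64(12.20962517035656))
t 112.8 tcp [ 232.7 -633.6  226.3] F [-0.3 -0.5 -0.2] w 0.5 ff 0.0 j6 -0.29
```

View pics/p4.png

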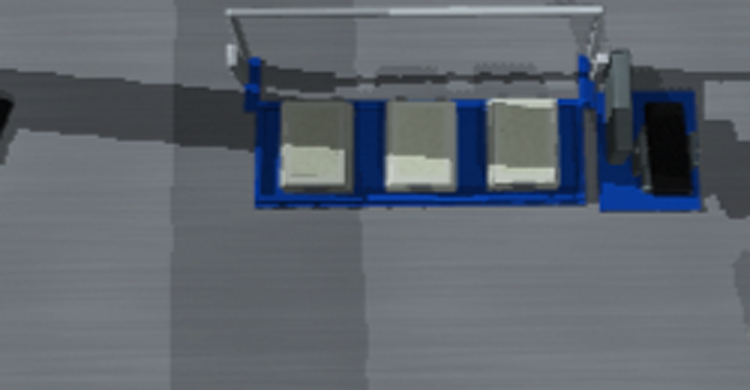

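All three lids touch at 40 mm at both ends, so the boxes are flat and shut. Now I'll press the rocker back.

Run:
```python
from h import *
go(TX-10-25,TY-216,70,np.pi/2); st()
print(press(50,30)); st()
park(); crop("top",100,100,300,160,2.6,"e1.png"); st()
```

```text
t 115.6 tcp [ 553.3 -203.5   70.9] F [-0.1  0.5 -0.3] w 0.5 ff 0.0 j6 0.02
(50, np.float64(49.89907023542538), np.float64(-0.3817413761198206))
t 119.1 tcp [ 553.2 -203.5   49.9] F [ 0.6 -1.2 -0.7] w 0.3 ff 0.0 j6 0.02
t 121.7 tcp [ 233.  -633.4  226.3] F [ 0.3 -0.7 -0. ] w 0.7 ff 0.0 j6 -0.29
```

View pics/e1.png

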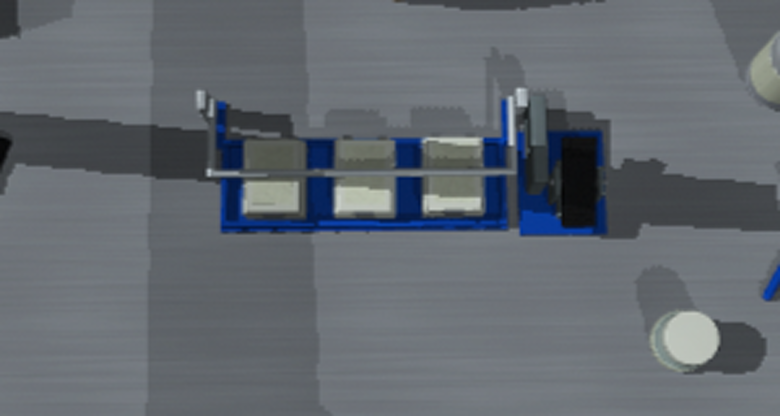

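The bail bar (208–515, row 173) lies down over all three shut boxes. The jar has not moved.

```bash
python3 -c "
from h import *
print(bot.close_job())"
```

```text
the job is handed in; nothing more can be done
None
```

I handed the job in at about 122 s: all three slide boxes are shut and flat on the tray floor, the bail was raised before loading and is now snapped down over them, and I didn't touch the jar, pen, gel bottle or phone.

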